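# Seat an optical filter in its mount and swing the retaining clip over it

### The job

Push the loose round filter across the top of the aluminium mount with the fingertips, without ever picking it up, until it drops into the round recess and lies flat on the bottom. Only then push the pin of the small steel clip so that the clip swings over the filter as far as it goes. Leave the mount's neighbours (tape roll, vial, slide box) undisturbed.

Things in the scene. Friction and masses are not known exactly. Their poses are not given: they have to be found in the camera images.
- mount: Bright aluminium block, fixed to the table, 90 x 150 x 22 mm (its x, y, z). Origin: centre of its underside; z up. Its flat top is 22 mm above the origin. In the half of the top towards its -y is a round recess, 44 mm in diameter and 8 mm deep; the filter starts on the plain +y half. Small bolt heads in the four corners are flush.
- seat (a point): Centre of the recess's flat bottom, 14 mm above the mount's underside and 8 mm below its top; at x -5 mm, y -35 mm in the mount's frame. The dark 29 mm circle drawn on the bottom is only a marking.
- filter: Loose dark disc with a pale glass face, 40 mm in diameter, 6 mm thick, about 40 g, lying flat on top of the mount. Origin: centre of its underside; z is its axis. It slides freely; in the recess it has 2 mm of play all round and its top lies 2 mm below the mount's top.
- clip_pivot (a point): Point on the mount's top under the clip's vertical hinge axis, at x +32 mm, y -35 mm in the mount's frame, beyond the recess.
- clip_pin (a point): Middle (half-way up) of the upright steel pin on the clip, which is the place to push it: pin 8 mm in diameter, 16 mm tall, standing on the clip's flat arm; its axis is 24 mm from the hinge axis, its foot 5.5 mm and its top 21.5 mm above the mount's top. The arm is 12 mm wide, 4 mm thick, reaches 30 mm from the hinge axis and passes 1.5 mm above the mount's top. A capped hinge screw on the pivot, 9 mm in diameter, tops out 8.5 mm above the mount's top.
- clip (a joint): Angle of the clip in rad, 0 to 1.9. 0: shut against its stop, the arm points from the pivot along the mount's -x, over the recess. Positive values are open, turned counter-clockwise as seen from above, so that at 1.57 the arm points along the mount's -y, clear of the recess. It starts open between 1.1 and 1.8, stays where it is left, and takes about 1.3 N at the pin to turn.
- tape: Bystander: roll of white tape lying flat, 60 mm in diameter, 19 mm tall; origin at the centre of its underside.
- vial: Bystander: small capped vial standing upright, 13 mm in diameter, 45 mm tall; origin at the centre of its underside. The tape and the vial stand at the two ends of the mount, either way round.
- slides: Bystander: black cardboard slide box, 62 x 107 x 36 mm, on the table to the left of the mount; origin at the centre of its underside.
Not all that is in view belongs to the job. Leave any green look-alike of the filter alone.

How it is judged (in metres and radians):
On the way, in this order (a step that is already met when the one before it is completed fails the run):
1. the filter lies flat on the bottom of the recess while the clip is still open (z of filter in the frame of seat below 0.0018 m and horizontal distance between filter and seat below 0.0035 m and angle between filter's own z axis and vertical below 0.07 rad and value of joint clip above 0.6 rad), for 0.2 s.
2. the clip is swung shut over the filter (value of joint clip below 0.12 rad), for 0.1 s.
At the end, for the whole second after the job is handed in: The filter lies flat (within 0.07 rad) and still on the bottom of the recess (underside within 1.8 mm of it, centre within 3.5 mm of the recess's centre), and the clip is shut over it (joint below 0.12 rad). The filter must be seated before the clip is turned below 0.6 rad (z of filter in the frame of seat below 0.0018 m and horizontal distance between filter and seat below 0.0035 m and angle between filter's own z axis and vertical below 0.07 rad and value of joint clip below 0.12 rad and linear speed of filter below 0.01 m/s); the robot touches nothing.
It fails at once if the filter is lifted more than 10 mm off the mount's top (z of filter in the frame of mount above 0.032 m).
It fails at once if the filter is pushed off the mount (z of filter in the frame of mount below 0.008 m).
It fails at once if the tape roll is disturbed (moved over 20 mm) (distance of tape from where it was at the start of the episode above 0.02 m).
It fails at once if the vial is moved over 20 mm or tipped (distance of vial from where it was at the start of the episode above 0.02 m or angle between vial's own z axis and vertical above 0.5 rad).
It fails at once if the slide box is moved over 20 mm (distance of slides from where it was at the start of the episode above 0.02 m).
It also fails if it takes over 48 s, if anything falls off the work surface, if the arm or the gripper's body presses on something with over 40 N, if the wrist force passes 120 N, or if a joint passes its speed limit or range.

### The arm

A 6-joint arm with a two-finger parallel gripper is mounted at the origin on a cart in front of the work surface, level with it; the furniture and walls round the work are solid. World frame = base frame: x ahead of the robot, y to its left, z up, the work surface at z = 0. Lengths are in m, angles in degrees, forces in N, time in s.
With the tool pointing down it reaches from about 0.4 to 0.825 m from the base axis. Payload 7 kg.
Tool frame: the origin (TCP) lies midway between the tips of the shut fingers; the grasp point (between the pads) lies r.pinch_z behind it (r.pinch_z is the distance from the TCP to the grasp point, in m); z points along the fingers, y is the line along which they close (so a half turn about z gives the same grasp; the last joint's range is limited). The gripper opens to 88 mm and grips with 3 to 60 N. Pads are 19 mm wide; open, the fingers measure 130 mm over their backs; the gripper's body (78 mm by 193 mm) begins 47 mm behind the grasp point.
Start: joints at [92.08, 20.546, 0.682, 0, -70.136, -16.507], TCP at [0.168, 0.654, 0.227] pointing down, gripper open.
Joint ranges: [-176.03, 176.03], [-82.01, 121.73], [-58.28, 71.71], [-173.87, 95.51], [-174.79, -0.11], [-173.66, 173.66]. Speed limits (degrees/s): [136.94, 136.94, 172.46, 180, 180, 180].

### API

Orientations are given as [roll, pitch, yaw] about the fixed x, y, z axes, in that order (R = Rz(yaw) Ry(pitch) Rx(roll)).
In Python, from plant import r, optics, job gives the robot as it stands.
- The arm moves only by the shell command python3 -m crank 'ROWS' [FORCE]. ROWS is JSON, a list of rows, each an object with "xyz": the shift along the tool's x, y, z in units of 30 mm (1.0 is 30 mm), a list of three; "delta_rot": the turn, a rotation vector about the tool's x, y, z in degrees, a list of three; "claw": the closure, from 0 (fully open) to 1 (shut). A call has 1 to 20 rows; each row is the pose to reach, as a shift and turn from the pose commanded when the call began, along the tool's axes at that moment; what a row does not reach only later rows make up. A row lasts 1/8 s, in which the tool goes at most 62.5 mm and 10.7 degrees, less where a joint would pass 70% of its speed; a pose out of reach is approached as far as the arm can. A call with a gripper value outside its range is refused whole. The fingers move at their own pace and stop on an object; FORCE is the grip in N (left out, the last holds). Time passes only in rows, so rows that repeat a pose let the fingers close. It gives the time, the measured TCP pose, the force, the opening and the grip force at its end, in the units of the state.
- r.get_state(): the state, without advancing time (a new reading comes with each control period).
- optics.capture(name): name is "scene" or "side" or "wrist"; returns a dict with "img" (480x640x3 uint8, blue, green, red), "fovy" (degrees; the focal length in pixels is half the picture's height over the tangent of half this angle, whatever the lens; pixels are square), "cx", "cy" (the principal point, pixels), "dist" ([k1, k2, p1, p2, k3] as OpenCV has them; the pictures are not rectified), "eye" and "rotation" of the camera in the world; the wrist camera has in their place "hand_eye" (4x4, takes a point from camera to tool coordinates, whose origin is the TCP and whose axes are the flange's). Camera axes: x right, y up, looking along -z (the intrinsics and any distortion apply to the point x, -y, -z); pixel columns grow to the right and rows downward; lengths in m; the calibration is good to about 2 mm. A picture is of the moment at which its call begins: read the wrist's pose just before it. There is no depth.
- job.close_job(): hands the job in; it is judged then, once.
The state is a dict: "time_s": time; "joints": joint angles; "qd": joint speeds; "joint_torque": joint torques, N m; "tcp_pos": TCP position; "eef_rot": TCP orientation; "contact_force": force on the tool from outside, world axes, zero at the start; "moment": the same for the moment, N m; "gripper_width": finger opening in m; "gripper_force": force on a finger pad.
Only numpy, scipy, OpenCV 4.12 (cv2) and the standard library are available. Lean on these libraries where they do the work, as an engineer would, in place of code of your own. Each camera call takes 0.05 s, during which the arm holds its last target. There are 200 camera calls.

## Working session

There is one attempt and no reset: what is moved stays moved. The work goes in short steps, Python scripts to look and compute and a shell command to move; the robot and the scene stay as the last step left them, time stands still between calls to the robot, and variables do not carry over. Pictures are saved under pics/ and viewed, at most 10 in all, crops included, and the job is handed in when it is done.

```bash
ls; mkdir -p pics
python3 - <<'E'
from plant import r,optics,job
import cv2,numpy as np
print(r.get_state(), r.pinch_z)
for n in ("scene","side","wrist"):
    c=optics.capture(n); cv2.imwrite(f"pics/{n}0.png",c["img"]); print(n,{k:v for k,v in c.items() if k!="img"})
E
```

```text
pics
{'time_s': 0.0, 'joints': array([ 9.20793524e+01,  2.05893231e+01,  6.33391279e-01, -2.06847433e-02,
       -7.01349051e+01, -1.65046335e+01]), 'qd': array([-0.05923828, -0.04770907, -0.03123873, -0.04510212, -0.01291585,
        0.03816569]), 'joint_torque': array([ 9.10825838e-04, -5.82715559e+01,  2.93052864e+01,  6.99683726e+00,
        6.99693774e-03, -1.61065159e-04]), 'tcp_pos': array([0.16808071, 0.65323205, 0.22564184]), 'eef_rot': array([ 1.79907381e+02, -7.16483971e-03, -1.44323195e+01]), 'contact_force': array([-0.73740495, -0.05905767,  1.39518762]), 'moment': array([-0.03094436,  0.00672789,  0.02556733]), 'gripper_force': 0.0, 'gripper_width': 0.08755158288114663} 0.0188
scene {'fovy': 50.84371046505258, 'cx': 321.8354509030037, 'cy': 240.2594244480312, 'dist': array([0.04485417, 0.        , 0.        , 0.        , 0.        ]), 'eye': array([-0.22969444,  0.69490984,  0.57471986]), 'rotation': array([  59.99759395,    0.67320261, -132.28043984])}
side {'fovy': 50.94853549440516, 'cx': 311.89154789346196, 'cy': 235.853786086259, 'dist': array([0.02787675, 0.        , 0.        , 0.        , 0.        ]), 'eye': array([ 0.08507645, -0.47056005,  0.62150537]), 'rotation': array([ 48.79952507,  -0.90483115, -33.05737514])}
wrist {'fovy': 62.68319353960124, 'cx': 320.7250522028432, 'cy': 242.75865260141944, 'dist': array([-0.0162654,  0.       ,  0.       ,  0.       ,  0.       ]), 'hand_eye': array([[-3.29091194e-04,  9.64953923e-01,  2.62419167e-01,
         6.93481637e-02],
       [ 9.99999847e-01,  4.34168647e-04, -3.42435334e-04,
        -7.11550979e-04],
       [-4.44368493e-04,  2.62419014e-01, -9.64953918e-01,
        -1.57476205e-01],
       [ 0.00000000e+00,  0.00000000e+00,  0.00000000e+00,
         1.00000000e+00]])}
```

View pics/scene0.png

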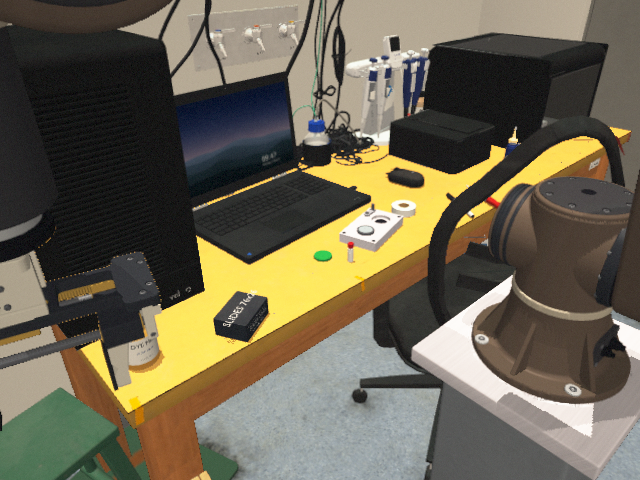

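View pics/side0.png

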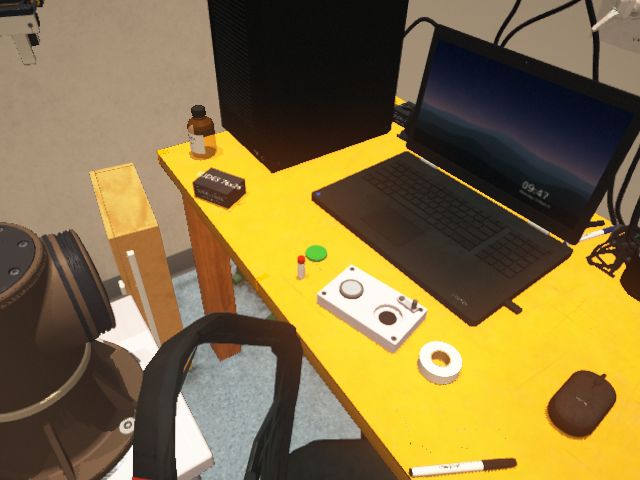

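Scene: mount around (372,228), vial (351,252), tape (404,208), box (242,315). Side: mount with filter (351,289), recess (389,317), clip near (410,303), vial (301,268), tape (440,362), green decoy (316,253).

```bash
cat > h.py <<'E'
import numpy as np,cv2
from scipy.spatial.transform import Rotation as R
from plant import r,optics,job
def rot(a): return R.from_euler('xyz',a,degrees=True).as_matrix()
def pose(c,st=None):
    if 'eye' in c: return rot(c['rotation']),np.array(c['eye'])
    Rt=rot(st['eef_rot']);H=c['hand_eye'];return Rt@H[:3,:3],Rt@H[:3,3]+st['tcp_pos']
def K(c):
    f=240/np.tan(np.radians(c['fovy']/2));return np.array([[f,0,c['cx']],[0,f,c['cy']],[0,0,1]])
def cast(c,px,z,st=None):
    M,e=pose(c,st);p=cv2.undistortPoints(np.float64(px).reshape(-1,1,2),K(c),c['dist'])[:,0]
    d=np.c_[p[:,0],-p[:,1],-np.ones(len(p))]@M.T
    return e+d*((z-e[2])/d[:,2])[:,None]
def proj(c,P,st=None):
    M,e=pose(c,st);q=(np.atleast_2d(P)-e)@M*[1,-1,-1]
    return cv2.projectPoints(q,np.zeros(3),np.zeros(3),K(c),c['dist'])[0][:,0]
def snap(n,f=None):
    st=r.get_state();c=optics.capture(n)
    if f: cv2.imwrite('pics/'+f,c['img'])
    return c,st
E
python3 - <<'E'
from h import *
c,_=snap('side')
T=cast(c,[(318,295),(351,268),(425,315),(397,338)],.022);print(T.round(3),np.linalg.norm(T-np.roll(T,-1,0),axis=1))
print('filter',cast(c,[(351,289)],.028),'rec',cast(c,[(389,317)],.016),'vial',cast(c,[(301,278)],0),'tape',cast(c,[(440,362)],.01),'slides',cast(c,[(219,187)],.03))
s,_=snap('scene')
print('scene filter',cast(s,[(366,230)],.028),'tape',cast(s,[(404,208)],.01),'vial',cast(s,[(351,262)],0))
E
```

```text
[[ 0.397 -0.027  0.022]
 [ 0.478 -0.006  0.022]
 [ 0.513 -0.149  0.022]
 [ 0.448 -0.159  0.022]] [0.0835228  0.1472834  0.06575465 0.14198533]
filter [[ 0.44544831 -0.04865069  0.028     ]] rec [[ 0.46763151 -0.11864128  0.016     ]] vial [[0.40518132 0.03740652 0.        ]] tape [[ 0.48024199 -0.21839974  0.01      ]] slides [[0.38516078 0.31271394 0.03      ]]
scene filter [[ 0.44118801 -0.04009734  0.028     ]] tape [[ 0.47645471 -0.21593146  0.01      ]] vial [[0.40083954 0.04730101 0.        ]]
```

Run:
```python
from h import *
s=optics.capture('scene');st=r.get_state()
print('tower/laptop on table',cast(s,[(202,293),(100,340),(250,258)],0).round(3))
Rt=rot(st['eef_rot'])
for p in [(.36,.27,.26),(.43,-.03,.22)]:
    print(p,((np.array(p)-st['tcp_pos'])@Rt/.03).round(2))
```

```text
tower/laptop on table [[0.52  0.335 0.   ]
 [0.52  0.531 0.   ]
 [0.561 0.194 0.   ]]
(0.36, 0.27, 0.26) [ 9.38 10.79 -1.12]
(0.43, -0.03, 0.22) [14.13 19.89  0.22]
```

```bash
python3 -m crank '[{"xyz":[2,2.2,-0.3],"delta_rot":[0,0,0],"claw":0},{"xyz":[4,4.5,-0.6],"delta_rot":[0,0,0],"claw":0},{"xyz":[6,6.8,-0.9],"delta_rot":[0,0,0],"claw":0},{"xyz":[8,9,-1.1],"delta_rot":[0,0,0],"claw":0},{"xyz":[9.4,10.8,-1.1],"delta_rot":[0,0,0],"claw":0},{"xyz":[9.4,10.8,-1.1],"delta_rot":[0,0,0],"claw":0},{"xyz":[9.4,10.8,-1.1],"delta_rot":[0,0,0],"claw":0},{"xyz":[9.4,10.8,-1.1],"delta_rot":[0,0,0],"claw":0},{"xyz":[10.5,12.8,-0.8],"delta_rot":[0,0,0],"claw":0},{"xyz":[11.5,14.8,-0.6],"delta_rot":[0,0,0],"claw":0},{"xyz":[12.8,17,-0.3],"delta_rot":[0,0,10],"claw":0.5},{"xyz":[14.1,19.9,0],"delta_rot":[0,0,20],"claw":0.5},{"xyz":[14.1,19.9,0.2],"delta_rot":[0,0,30],"claw":0.7},{"xyz":[14.1,19.9,0.2],"delta_rot":[0,0,40],"claw":0.7},{"xyz":[14.1,19.9,0.2],"delta_rot":[0,0,50],"claw":0.7},{"xyz":[14.1,19.9,0.2],"delta_rot":[0,0,60],"claw":0.7},{"xyz":[14.1,19.9,0.2],"delta_rot":[0,0,60],"claw":0.7},{"xyz":[14.1,19.9,0.2],"delta_rot":[0,0,60],"claw":0.7}]' 10
python3 - <<'E'
from h import *
c,st=snap('wrist','w1.png');print(st['tcp_pos'],st['eef_rot'],st['gripper_width'])
E
```

```text
time_s: 2.55
tcp_pos: [0.4292, -0.0295, 0.2206]
eef_rot: [-180.0, 0.0, -74.2]
contact_force: [-0.2, 0.8, 0.3]
gripper_width: 0.0266
gripper_force: 0.0
[ 0.42923532 -0.02950079  0.22056075] [-1.79993652e+02  2.36574698e-03 -7.41787592e+01] 0.026588060779339166
```

View pics/w1.png

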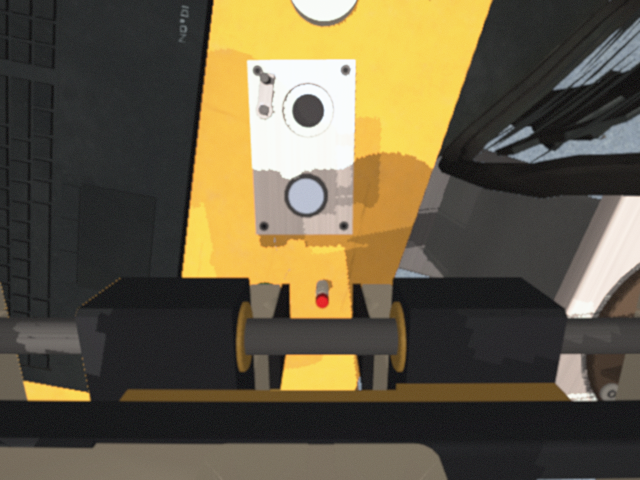

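Wrist view: mount top (248–355, 60–235), bolts near (257,70),(346,70),(263,226),(344,226), recess (308,110), filter (306,196), hinge (264,110), pin (265,80), vial (322,298), tape at the top edge.

```bash
cat >> h.py <<'E'
def dark(c,xy,rad,thr):
    g=cv2.cvtColor(c['img'],cv2.COLOR_BGR2GRAY);m=np.uint8(g<thr)*255
    k=np.zeros_like(m);cv2.circle(k,tuple(int(v) for v in xy),rad,255,-1);m&=k
    cs=cv2.findContours(m,cv2.RETR_EXTERNAL,cv2.CHAIN_APPROX_NONE)[0]
    b=max(cs,key=cv2.contourArea);(x,y),q=cv2.minEnclosingCircle(b);M=cv2.moments(b)
    return np.array([M['m10']/M['m00'],M['m01']/M['m00']]) if M['m00'] else np.array([x,y]),q,cv2.contourArea(b)
E
python3 - <<'E'
from h import *
c,st=snap('wrist')
b=[dark(c,p,9,110) for p in [(257,70),(346,70),(263,226),(344,226)]];print(b)
B=cast(c,[x[0] for x in b],.022,st)[:,:2];print(B.round(4),'x',B[0]-B[1],B[2]-B[3],'y',B[3]-B[1],B[2]-B[0],'ctr',B.mean(0))
y=B[2]+B[3]-B[0]-B[1];x=B[0]+B[2]-B[1]-B[3]
ay=np.degrees(np.arctan2(-y[0],y[1]));ax=np.degrees(np.arctan2(x[1],x[0]));print('yaw',ay,ax)
s=dark(c,(308,110),22,110);f=dark(c,(306,196),26,125);p=dark(c,(265,80),10,120);print(s,f,p)
S=cast(c,[s[0]],.014,st);F=cast(c,[f[0]],.026,st);
Ry=rot([0,0,ay])[:2,:2];C=B.mean(0)
print('seat in mount',(S[0,:2]-C)@Ry,'filter in mount',(F[0,:2]-C)@Ry, 'pin',(cast(c,[p[0]],.0355,st)[0,:2]-C)@Ry)
print('S',S,'F',F,'tape?',)
i=cv2.resize(c['img'][40:250,230:370],None,fx=4,fy=4,interpolation=cv2.INTER_CUBIC)[:600];cv2.imwrite('pics/w1c.png',c['img'][40:250,230:370].repeat(2,0).repeat(2,1))
E
```

```text
[(array([256.72357724,  70.44715447]), 2.9155757427215576, 20.5), (array([345.  ,  69.75]), 2.6001012325286865, 16.0), (array([263.58156028, 225.85106383]), 4.273802757263184, 47.0), (array([343.4625, 225.425 ]), 3.8079864978790283, 40.0)]
[[ 0.5135 -0.133 ]
 [ 0.4424 -0.1536]
 [ 0.4764 -0.0046]
 [ 0.4054 -0.0251]] x [0.07116808 0.02060504] [0.07104977 0.02048167] y [-0.03699861  0.12854996] [-0.03711692  0.12842659] ctr [ 0.45943578 -0.07907843]
yaw 16.08827996085931 16.113995343698257
(array([307.51685393, 110.40566479]), 15.797816276550293, 712.0) (array([305.76755586, 195.15868673]), 22.358196258544922, 1462.0) (array([268.21367521,  80.05555556]), 5.700977325439453, 39.0)
seat in mount [-0.0048963  -0.03503344] filter in mount [-0.00268716  0.03798711] pin [ 0.02601079 -0.05746147]
S [[ 0.46443964 -0.11409667  0.014     ]] F [[ 0.44632694 -0.04332371  0.026     ]] tape?
```

View pics/w1c.png

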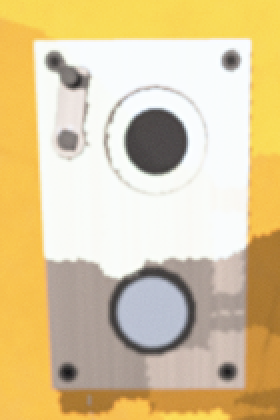

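Seat lands within 0.2 mm of its nominal mount coordinates; mount yaw 16.1°, filter at (-2.7, 38) mm, clip near 1.3 rad. Lower behind the filter with fingers 27 mm apart, to cradle it while pushing.

```bash
python3 -m crank '[{"xyz":[-0.5,-0.45,1.5],"delta_rot":[0,0,1.5],"claw":0.7},{"xyz":[-0.5,-0.45,3],"delta_rot":[0,0,1.5],"claw":0.7},{"xyz":[-0.5,-0.45,4.5],"delta_rot":[0,0,1.5],"claw":0.7},{"xyz":[-0.5,-0.45,5.4],"delta_rot":[0,0,1.5],"claw":0.7},{"xyz":[-0.5,-0.45,6],"delta_rot":[0,0,1.5],"claw":0.7},{"xyz":[-0.5,-0.45,6.3],"delta_rot":[0,0,1.5],"claw":0.7},{"xyz":[-0.5,-0.45,6.53],"delta_rot":[0,0,1.5],"claw":0.7},{"xyz":[-0.5,-0.45,6.53],"delta_rot":[0,0,1.5],"claw":0.7},{"xyz":[-0.5,-0.45,6.53],"delta_rot":[0,0,1.5],"claw":0.7}]'
python3 - <<'E'
from h import *
c,st=snap('wrist','w2.png');print(st['tcp_pos'],st['eef_rot'],st['gripper_width'])
d=rot(st['eef_rot']);print('filter, seat rel tool mm',((np.array([[.4463,-.0433,.022],[.46444,-.1141,.022]])-st['tcp_pos'])@d*1000).round(1))
E
```

```text
time_s: 3.78
tcp_pos: [0.4385, -0.0116, 0.0252]
eef_rot: [-179.9, 0.0, -75.9]
contact_force: [0.2, -0.1, -0.1]
gripper_width: 0.0265
gripper_force: 0.0
[ 0.43852219 -0.01161573  0.02520797] [-1.79937698e+02  7.08344467e-03 -7.59116602e+01] 0.026543015356369097
filter, seat rel tool mm [[ 32.6   0.2   3.2]
 [105.7  -0.2   3.2]]
```

View pics/w2.png

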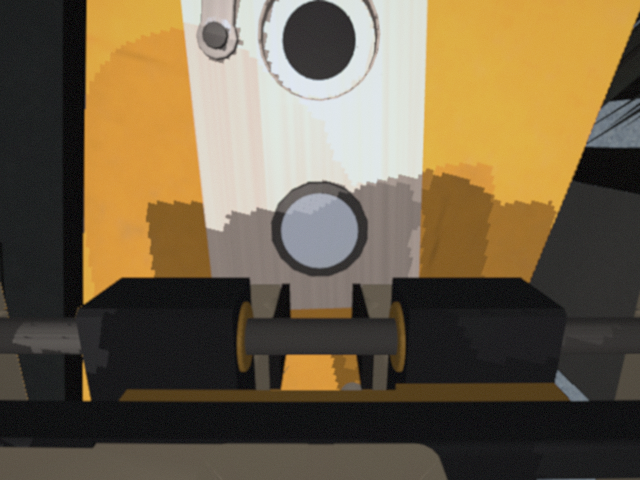

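Filter (319,229) is centred in the finger gap and in line with the recess (319,40). Push.

```bash
python3 -m crank '[{"xyz":[0.15,0,0.02],"delta_rot":[0,0,0],"claw":0.7},{"xyz":[0.3,0,0.02],"delta_rot":[0,0,0],"claw":0.7},{"xyz":[0.45,0,0.02],"delta_rot":[0,0,0],"claw":0.7},{"xyz":[0.6,0,0.02],"delta_rot":[0,0,0],"claw":0.7},{"xyz":[0.75,0,0.02],"delta_rot":[0,0,0],"claw":0.7},{"xyz":[0.9,0,0.02],"delta_rot":[0,0,0],"claw":0.7},{"xyz":[1.05,0,0.02],"delta_rot":[0,0,0],"claw":0.7},{"xyz":[1.2,0,0.02],"delta_rot":[0,0,0],"claw":0.7},{"xyz":[1.35,0,0.02],"delta_rot":[0,0,0],"claw":0.7},{"xyz":[1.5,0,0.02],"delta_rot":[0,0,0],"claw":0.7},{"xyz":[1.65,0,0.02],"delta_rot":[0,0,0],"claw":0.7},{"xyz":[1.8,0,0.02],"delta_rot":[0,0,0],"claw":0.7},{"xyz":[1.95,0,0.02],"delta_rot":[0,0,0],"claw":0.7},{"xyz":[2.1,0,0.02],"delta_rot":[0,0,0],"claw":0.7},{"xyz":[2.25,0,0.02],"delta_rot":[0,0,0],"claw":0.7},{"xyz":[2.35,0,0.02],"delta_rot":[0,0,0],"claw":0.7},{"xyz":[2.45,0,0.02],"delta_rot":[0,0,0],"claw":0.7}]'
python3 - <<'E'
from h import *
c,st=snap('wrist','w3.png');print(st['tcp_pos'])
E
```

```text
time_s: 5.95
tcp_pos: [0.456, -0.0833, 0.024]
eef_rot: [180.0, -0.0, -75.9]
contact_force: [-1.3, 1.1, 0.3]
gripper_width: 0.0266
gripper_force: 0.2
[ 0.45597744 -0.08330856  0.0240403 ]
```

View pics/w3.png

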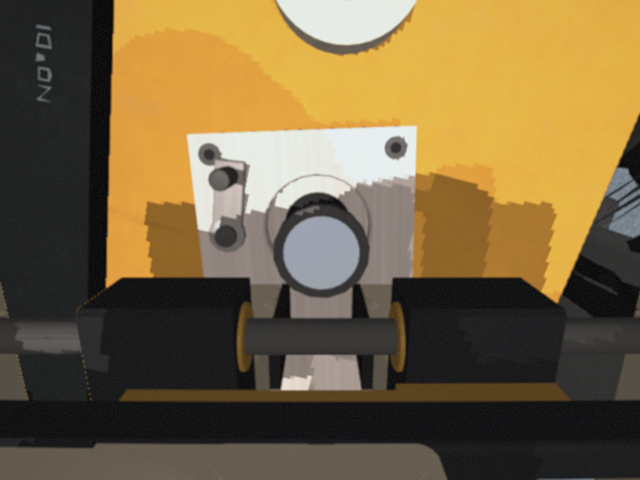

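The filter (321,251) overhangs the recess (rim centre ~(318,225)), still cradled. Continue slowly.

```bash
python3 -m crank '[{"xyz":[0.07,0,0],"delta_rot":[0,0,0],"claw":0.7},{"xyz":[0.14,0,0],"delta_rot":[0,0,0],"claw":0.7},{"xyz":[0.2,0,0],"delta_rot":[0,0,0],"claw":0.7},{"xyz":[0.25,0,0],"delta_rot":[0,0,0],"claw":0.7},{"xyz":[0.25,0,0],"delta_rot":[0,0,0],"claw":0.7}]'
python3 - <<'E'
from h import *
c,st=snap('wrist','w4.png');print(st['tcp_pos'])
g=cv2.cvtColor(c['img'],cv2.COLOR_BGR2HSV)
for z in(.02,.028):
  q=proj(c,[[.46444,-.1141,z]],st)[0];f=dark(c,q,45,90);print(z,q,f[0],f[1],f[2],(cast(c,[f[0]],z,st)[0]-[.46444,-.1141,z])@rot(st['eef_rot']))
E
```

```text
time_s: 6.62
tcp_pos: [0.4578, -0.0905, 0.024]
eef_rot: [180.0, -0.0, -75.9]
contact_force: [-0.4, 0.1, -0.8]
gripper_width: 0.0263
gripper_force: 0.0
[ 0.45775013 -0.09048298  0.0240421 ]
0.02 [317.12839717 244.98825651] [318.56269217 244.92646188] 45.000099182128906 5908.5 [2.71235406e-05 6.10180756e-04 5.00636139e-08]
0.028 [316.94998005 250.26744495] [318.14983904 248.34433714] 44.905555725097656 5695.0 [8.11730399e-04 4.88565555e-04 5.81701838e-08]
```

View pics/w4.png

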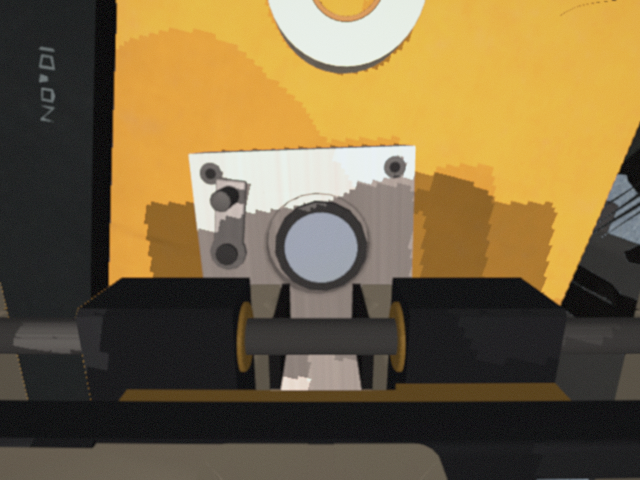

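The filter (321,246) is nearly concentric with the recess rim (~(318,240)), so probably dropped. One small extra nudge, then back off and up to check.

```bash
python3 -m crank '[{"xyz":[0.05,0,0],"delta_rot":[0,0,0],"claw":0.7},{"xyz":[0.05,0,0],"delta_rot":[0,0,0],"claw":0.7},{"xyz":[-0.1,0,0],"delta_rot":[0,0,0],"claw":0.7},{"xyz":[-0.5,0,-0.5],"delta_rot":[0,0,0],"claw":0.7},{"xyz":[-0.5,0,-1.5],"delta_rot":[0,0,0],"claw":0.7},{"xyz":[-0.5,0,-2.5],"delta_rot":[0,0,0],"claw":1},{"xyz":[-0.5,0,-2.5],"delta_rot":[0,0,0],"claw":1},{"xyz":[-0.5,0,-2.5],"delta_rot":[0,0,0],"claw":1}]'
python3 - <<'E'
from h import *
c,st=snap('wrist');print(st['tcp_pos'])
q=proj(c,[[.46444,-.1141,.02]],st)[0].astype(int);x,y=q;print(q)
i=c['img'][max(y-75,0):y+75,x-100:x+100];cv2.imwrite('pics/w5.png',cv2.resize(i,None,fx=4,fy=4,interpolation=cv2.INTER_CUBIC))
E
```

```text
time_s: 7.68
tcp_pos: [0.4539, -0.0753, 0.0996]
eef_rot: [-179.9, 0.0, -75.9]
contact_force: [-0.8, 0.4, -0.4]
gripper_width: 0.0027
gripper_force: 0.0
[ 0.4539196  -0.07530206  0.09955032]
[318 186]
```

View pics/w5.png

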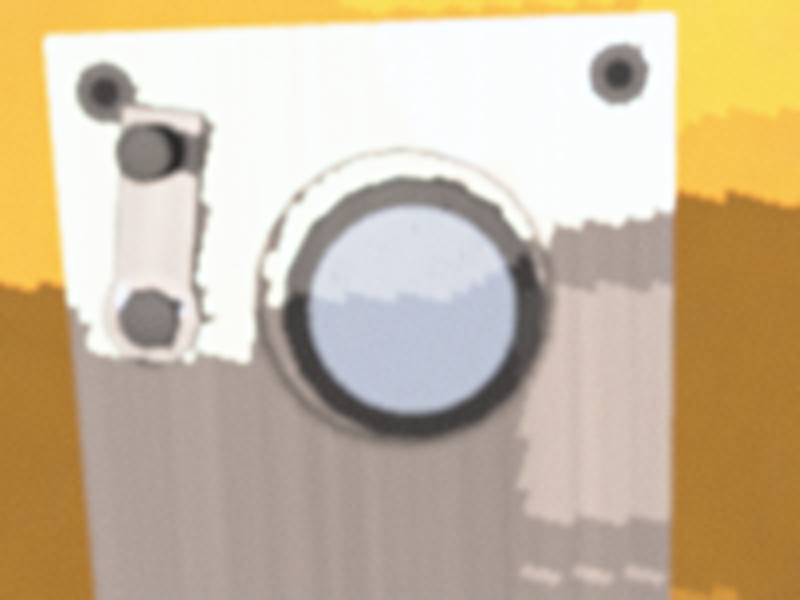

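The filter lies inside the recess rim (round, crescent gap on the upper left, ~4 px·mm-scale), apparently down. Check its height via the apparent glass size, comparing to when it lay on top.

```bash
cat >> h.py <<'E'
def glass(c,xy,rad=60):
    i=cv2.GaussianBlur(c['img'],(3,3),0).astype(int);m=np.uint8((i[...,0]-i[...,2]>12)&(i[...,0]>120))*255
    k=np.zeros_like(m);cv2.circle(k,tuple(int(v) for v in xy),rad,255,-1);m&=k
    b=max(cv2.findContours(m,cv2.RETR_EXTERNAL,cv2.CHAIN_APPROX_NONE)[0],key=cv2.contourArea)
    return cv2.fitEllipse(cv2.convexHull(b)),b[:,0]
E
python3 - <<'E'
from h import *
from plant import optics
# reference: w2 at z_top=.028
st2=dict(tcp_pos=np.array([.43852219,-.01161573,.02520797]),eef_rot=np.array([-179.937698,.00708,-75.91166]))
c,st=snap('wrist')
d=dict(c);d['img']=cv2.imread('pics/w2.png')
for cc,s,p,zs in((d,st2,(319,229),(.028,)),(c,st,(318,186),(.020,.024,.028))):
    e,b=glass(cc,p);print(e)
    for z in zs:
        P=cast(cc,b,z,s)[:,:2];(x,y),ax,an=cv2.fitEllipse(np.float32(P*1000))
        print(z,'ctr',x,y,'axes',ax,'off seat',((np.array([x,y])/1000-[.46444,-.1141])@rot([0,0,16.1])[:2,:2]*1000).round(2))
E
```

```text
((319.1570739746094, 230.28468322753906), (72.2575912475586, 75.80777740478516), 83.6689453125)
0.028 ctr 446.239013671875 -42.8859977722168 axes (29.600648880004883, 30.270557403564453) off seat [ 2.26 73.47]
((320.1768798828125, 188.88551330566406), (50.163028717041016, 51.41707992553711), 70.24712371826172)
0.02 ctr 461.9873962402344 -111.7283935546875 axes (28.06833267211914, 29.31032943725586) off seat [-1.7   2.96]
0.024 ctr 462.1192626953125 -112.25811004638672 axes (27.59364128112793, 28.814620971679688) off seat [-1.72  2.41]
0.028 ctr 462.2511291503906 -112.7878189086914 axes (27.11895179748535, 28.31891632080078) off seat [-1.74  1.87]
```

Run:
```python
from h import *
c,st=snap('wrist')
Ry=rot([0,0,16.1])[:2,:2];C=np.array([.45944,-.07908])
def w(x,y,z): return np.r_[C+Ry@[x,y],z]
nb=[w(.037,-.0669,.022),w(-.037,-.0669,.022)]
q=proj(c,nb,st)
for p in q: 
    b=dark(c,p,9,110); print('bolt',p,b, ((cast(c,[b[0]],.022,st)[0,:2]-C)@Ry*1000).round(2))
p=proj(c,[w(-.005,-.035,.02)],st)[0]
for t in (115,125,135):
    g=cv2.cvtColor(c['img'],cv2.COLOR_BGR2GRAY);
    # radial profile outward: outer edge of dark ring
    pts=[];p0=np.array([320.2,188.9])
    for a in np.radians(np.arange(0,360,5)):
        rr=np.arange(26,42,.25);xy=p0+rr[:,None]*[np.cos(a),np.sin(a)]
        v=cv2.remap(g,np.float32(xy[:,0]).reshape(1,-1),np.float32(xy[:,1]).reshape(1,-1),cv2.INTER_LINEAR)[0]
        k=np.argmin(v); j=np.where(v[k:]>t)[0]
        if len(j): pts.append(xy[k+j[0]])
    pts=np.array(pts)
    for z in(.02,):
        P=np.float32(((cast(c,pts,z,st)[:,:2]-C)@Ry)*1000);print(t,len(pts),cv2.fitEllipse(P))
```

```text
bolt [242.29483858 134.21107761] (array([242.3030303 , 134.12121212]), 3.926063060760498, 38.5) [ 36.99 -66.95]
bolt [371.30726959 129.41348077] (array([371.33783784, 129.44594595]), 3.8079864978790283, 37.0) [-37.02 -66.88]
115 72 ((-6.526969909667969, -32.77224349975586), (38.422306060791016, 38.703102111816406), 129.58468627929688)
125 72 ((-6.610481262207031, -32.71791458129883), (38.66150665283203, 39.500999450683594), 131.84710693359375)
135 72 ((-6.456770420074463, -32.688419342041016), (39.38740158081055, 40.36115264892578), 143.16404724121094)
```

Run:
```python
from h import *
c,st=snap('side')
x,y=proj(c,[[.46444,-.1141,.022]])[0].astype(int)
i=c['img'][y-40:y+40,x-50:x+50];cv2.imwrite('pics/s5.png',cv2.resize(i,None,fx=7,fy=7,interpolation=cv2.INTER_CUBIC))
```

```text
(no output)
```

View pics/s5.png

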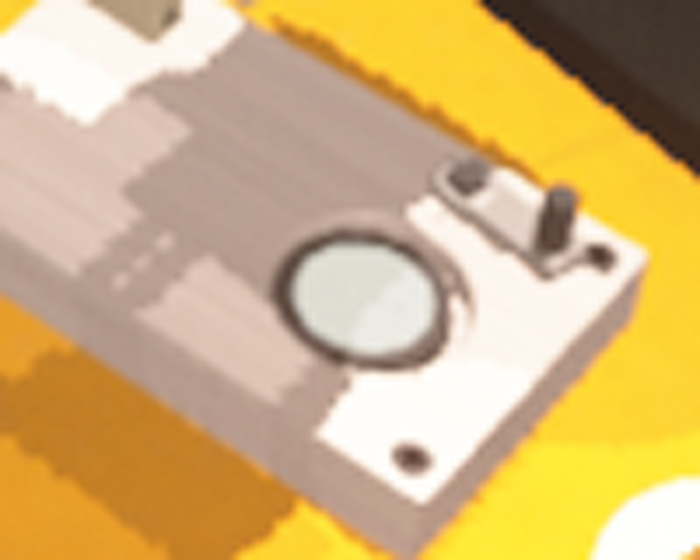

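Side view: filter ellipse (362,300) sits inside the rim with the gap to the right and no raised edge; clip open. A light touch-down with shut fingers on the trailing edge, to just above mount level, confirms and settles it.

```bash
python3 -m crank '[{"xyz":[0.84,0,0.8],"delta_rot":[0,0,0],"claw":1},{"xyz":[0.84,0,1.8],"delta_rot":[0,0,0],"claw":1},{"xyz":[0.84,0,2.2],"delta_rot":[0,0,0],"claw":1},{"xyz":[0.84,0,2.3],"delta_rot":[0,0,0],"claw":1},{"xyz":[0.84,0,2.4],"delta_rot":[0,0,0],"claw":1},{"xyz":[0.84,0,2.48],"delta_rot":[0,0,0],"claw":1},{"xyz":[0.84,0,2.53],"delta_rot":[0,0,0],"claw":1},{"xyz":[0.84,0,2.56],"delta_rot":[0,0,0],"claw":1},{"xyz":[0.84,0,2.56],"delta_rot":[0,0,0],"claw":1}]'
```

```text
time_s: 9.0
tcp_pos: [0.4603, -0.1002, 0.0224]
eef_rot: [-180.0, -0.0, -75.9]
contact_force: [-0.2, -0.1, -0.7]
gripper_width: 0.0006
gripper_force: 0.0
```

No contact at z = 22.4 mm: the trailing edge is below the mount's top, so the filter is down. Now to the clip.

```bash
python3 -m crank '[{"xyz":[0,0,-1.3],"delta_rot":[0,0,0],"claw":1},{"xyz":[0,0,-2.3],"delta_rot":[0,0,-10],"claw":1},{"xyz":[0.6,-0.6,-2.3],"delta_rot":[0,0,-20],"claw":1},{"xyz":[1.2,-1.2,-2.3],"delta_rot":[0,0,-30],"claw":1},{"xyz":[1.79,-1.73,-2.3],"delta_rot":[0,0,-40],"claw":1},{"xyz":[1.79,-1.73,-2.3],"delta_rot":[0,0,-47],"claw":1},{"xyz":[1.79,-1.73,-2.3],"delta_rot":[0,0,-47],"claw":1},{"xyz":[1.79,-1.73,-2.3],"delta_rot":[0,0,-47],"claw":1}]'
python3 - <<'E'
from h import *
c,st=snap('wrist','w6.png');print(st['tcp_pos'],st['eef_rot'])
Ry=rot([0,0,16.1])[:2,:2];C=np.array([.45944,-.07908])
def w(x,y,z): return np.r_[C+Ry@[x,y],z]
print('tcp mount',(st['tcp_pos'][:2]-C)@Ry*1000)
p=proj(c,[w(.026,-.058,.0435),w(-.005,-.035,.02),w(.032,-.035,.0305)],st);print(p.round())
E
```

```text
time_s: 10.0
tcp_pos: [0.5234, -0.1397, 0.0913]
eef_rot: [180.0, 0.0, -29.1]
contact_force: [0.0, -0.0, 0.7]
gripper_width: 0.0002
gripper_force: 0.0
[ 0.52341795 -0.13965081  0.09128192] [ 1.79996986e+02  6.70674872e-03 -2.90744157e+01]
tcp mount [ 44.67150965 -75.93719147]
[[322. 310.]
 [331. 348.]
 [288. 319.]]
```

View pics/w6.png

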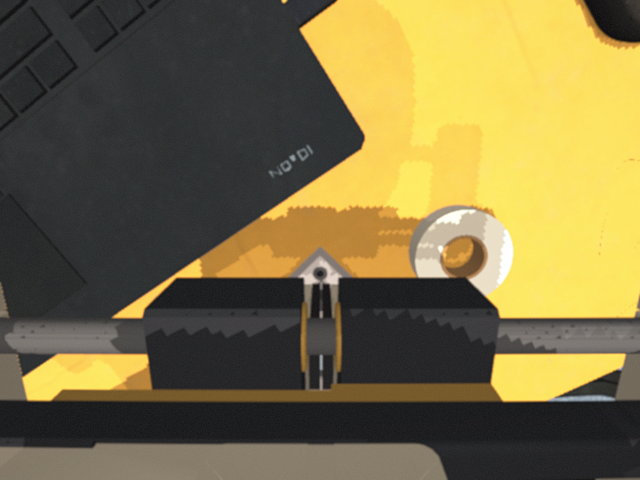

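Only the mount's corner (320,270), tape (460,255) and laptop show; the pose is as planned (mount 44.7, -75.9 mm) and the space is free. Descend outside the pin and push straight along tool -x.

```bash
python3 -m crank '[{"xyz":[0,0,1],"delta_rot":[0,0,0],"claw":1},{"xyz":[0,0,1.7],"delta_rot":[0,0,0],"claw":1},{"xyz":[0,0,1.94],"delta_rot":[0,0,0],"claw":1},{"xyz":[0,0,1.94],"delta_rot":[0,0,0],"claw":1},{"xyz":[-0.15,0,1.94],"delta_rot":[0,0,0],"claw":1},{"xyz":[-0.3,0,1.94],"delta_rot":[0,0,0],"claw":1},{"xyz":[-0.45,0,1.94],"delta_rot":[0,0,0],"claw":1},{"xyz":[-0.55,0,1.94],"delta_rot":[0,0,0],"claw":1},{"xyz":[-0.65,0,1.94],"delta_rot":[0,0,0],"claw":1},{"xyz":[-0.75,0,1.94],"delta_rot":[0,0,0],"claw":1},{"xyz":[-0.85,0,1.94],"delta_rot":[0,0,0],"claw":1},{"xyz":[-0.95,0,1.94],"delta_rot":[0,0,0],"claw":1},{"xyz":[-1.05,0,1.94],"delta_rot":[0,0,0],"claw":1},{"xyz":[-1.15,0,1.94],"delta_rot":[0,0,0],"claw":1},{"xyz":[-1.22,0,1.94],"delta_rot":[0,0,0],"claw":1},{"xyz":[-1.28,0,1.94],"delta_rot":[0,0,0],"claw":1},{"xyz":[-1.32,0,1.94],"delta_rot":[0,0,0],"claw":1}]'
```

```text
time_s: 12.18
tcp_pos: [0.49, -0.1203, 0.0333]
eef_rot: [-179.9, -0.1, -28.9]
contact_force: [5.0, 0.2, -0.4]
gripper_width: 0.0005
gripper_force: 2.0
```

```bash
python3 -m crank '[{"xyz":[-0.03,0,0],"delta_rot":[0,0,0],"claw":1},{"xyz":[-0.06,0,0],"delta_rot":[0,0,0],"claw":1},{"xyz":[-0.06,0,0],"delta_rot":[0,0,0],"claw":1}]'
```

```text
time_s: 12.55
tcp_pos: [0.4891, -0.1193, 0.0334]
eef_rot: [-179.9, -0.1, -28.9]
contact_force: [6.3, 1.3, -1.2]
gripper_width: 0.0002
gripper_force: 2.6
```

The pin jams by friction near the end (force is almost along the arm). Continue in the mount's +y direction instead.

```bash
python3 -m crank '[{"xyz":[-0.02,-0.05,0],"delta_rot":[0,0,0],"claw":1},{"xyz":[-0.05,-0.1,0],"delta_rot":[0,0,0],"claw":1},{"xyz":[-0.08,-0.13,0],"delta_rot":[0,0,0],"claw":1},{"xyz":[-0.08,-0.13,0],"delta_rot":[0,0,0],"claw":1}]'
python3 - <<'E'
from h import *
st=r.get_state();Ry=rot([0,0,16.1])[:2,:2]
print((st['tcp_pos'][:2]-[.45944,-.07908])@Ry*1000,'F mount',st['contact_force'][:2]@Ry)
E
```

```text
time_s: 13.05
tcp_pos: [0.4888, -0.1176, 0.0336]
eef_rot: [179.9, -0.2, -28.8]
contact_force: [9.5, -22.1, -5.8]
gripper_width: 0.0005
gripper_force: 10.2
[ 17.47662867 -45.14659684] F mount [  2.96914646 -23.86483392]
```

Firm stop (24 N back along -y): shut. Back off, rise and check.

```bash
python3 -m crank '[{"xyz":[0.2,0.05,0],"delta_rot":[0,0,0],"claw":1},{"xyz":[0.5,0.05,0],"delta_rot":[0,0,0],"claw":1},{"xyz":[0.5,0,-1],"delta_rot":[0,0,0],"claw":1},{"xyz":[0.5,0,-2.5],"delta_rot":[0,0,0],"claw":1},{"xyz":[-0.5,0,-4],"delta_rot":[0,0,0],"claw":1},{"xyz":[-1.5,0,-4],"delta_rot":[0,0,0],"claw":1},{"xyz":[-2.3,0,-4],"delta_rot":[0,0,0],"claw":1},{"xyz":[-2.3,0,-4],"delta_rot":[0,0,0],"claw":1},{"xyz":[-2.3,0,-4],"delta_rot":[0,0,0],"claw":1}]'
python3 - <<'E'
from h import *
c,st=snap('wrist','w7.png');print(st['tcp_pos'],st['contact_force'])
Ry=rot([0,0,16.1])[:2,:2];C=np.array([.45944,-.07908])
def w(x,y,z): return np.r_[C+Ry@[x,y],z]
g=cv2.cvtColor(c['img'],cv2.COLOR_BGR2GRAY)
p=proj(c,[w(.008,-.035,.0435),w(.032,-.035,.0305),w(-.005,-.035,.02)],st);print(p.round())
for q,z in((p[0],.0435),(p[1],.0305)):
    for t in (90,115):
        try: b=dark(c,q,11,t);print(t,b,((cast(c,[b[0]],z,st)[0,:2]-C)@Ry*1000).round(1))
        except Exception as e: print(e)
e,b=glass(c,p[2],40);P=np.float32(((cast(c,b,.02,st)[:,:2]-C)@Ry)*1000)
print('glass',e,P.min(0),P.max(0))
x,y=p[2].astype(int);print(g[y-30:y+31:5,x-40:x+41:4])
E
```

```text
time_s: 14.18
tcp_pos: [0.4271, -0.0817, 0.1532]
eef_rot: [180.0, 0.0, -28.9]
contact_force: [0.5, 0.1, 0.0]
gripper_width: 0.0001
gripper_force: 0.0
[ 0.42714974 -0.08168456  0.15315937] [0.54068708 0.1055366  0.01110152]
[[323. 154.]
 [298. 128.]
 [335. 166.]]
90 (array([327., 156.]), 9.999999747378752e-05, 0.0) [  5.3 -36. ]
115 (array([323.22851153, 153.90985325]), 5.590270042419434, 79.5) [  8.  -35.2]
max() iterable argument is empty
115 (array([298.17622081, 128.36518047]), 5.700977325439453, 78.5) [ 31.7 -34.9]
glass ((335.34130859375, 168.06576538085938), (40.39594268798828, 41.12541198730469), 28.102733612060547) [-21.011433 -48.241467] [  6.8051653 -18.714262 ]
[[175 166 202 208 204 194 228 232 175 183 183 215 178 214 235 236 232 235
  233 234 232]
 [226 183 200 204 206 201 199 228 238 205 193 223 231 237 222 206 235 232
  233 233 231]
 [237 234 197 200 199 209 200 201 128 107 117 109 105 107 201 235 167 235
  233 233 231]
 [233 232 233 206 199 198 118 106 129 165 190 189 189 153 107 145 233 188
  230 233 232]
 [233 234 237 199 216 193 102 105  94 175 184 191 187 188 179 104 147 179
  232 232 228]
 [235 235 236 174 112 129 170 124 158 190 188 187 190 182 183 148  98 226
  219 229 230]
 [235 238 231 212 108 179 189 177 190 189 190 186 187 187 188 175  97 215
  202 230 231]
 [238 237 231 175 106 176 185 188 187 188 182 187 184 181 186 180  97 212
  222 232 232]
 [234 232 237 175 108 151 185 184 188 188 187 185 188 182 186 154  95 156
  231 231 228]
 [233 236 234 217 121 105 182 187 186 187 182 186 186 188 186  98 143 194
  232 228 229]
 [234 232 235 235 190 128 101 162 186 185 185 186 186 162 100  94 182 232
  229 230 229]
 [231 235 234 234 234 219 109  97  99 115 122 118  98  97 110 214 228 231
  229 227 237]
 [235 233 233 232 232 234 234 221 154 123 113 123 168 222 232 227 231 228
  228 226 237]]
```

Pin measured at (8.0, -35.2) mm in the mount frame, so the clip angle is about 0. The filter is centred within about 2–2.5 mm, close to the 2 mm of play, and under the clip; the robot is clear.

```bash
python3 -c "
from plant import job
print(job.close_job())"
```

```text
the job is handed in; nothing more can be done
None
```

I pushed the filter into the recess without lifting it, then swung the clip shut over it to its stop, and handed the job in at about 14 s; the judge's result was not shown. In my last measurement the clip was at about 0 rad and the filter's centre about 2–2.5 mm from the recess centre; I did not re-measure the tape, vial or slide box, but no move went near them.

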